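# Punch the drill spot on a bracket blank

### The job

Take the spring-loaded centre punch out of its socket in the screwdriver caddy, stand its tip in the small pilot dimple in the middle of the bracket blank on the work rest, and press it straight down just until its hidden spring snaps, never pushing the punch against anything with more than 20 newtons and not firing it anywhere else. Then put it back in its caddy socket, upright and all the way down on its collar, and let go; do not shift the dish, the wheel or the skate tool.

Things in the scene. Friction and masses are not known exactly. Their poses are not given: they have to be found in the camera images.
- caddy: Round turntable caddy, locked, diameter 160 mm; origin on the bench at its centre, z up. A square tower (46 mm wide, 94 mm high) with the punch's socket stands 48 mm from the centre towards the caddy's own -x. Three screwdrivers (tops at 138 mm) stand in a row along y, 42 mm towards +x; a knobbed post (123 mm) in the centre. Fingers closing along the caddy's y keep clear of them.
- caddy_socket (a point): Centre of the mouth of the punch's socket, on the tower's top face, 94 mm above the bench: a vertical round through-hole 19 mm across and 72 mm deep.
- punch_grip (a point): Middle of the grip of the round steel centre punch (160 mm long, about 190 g), on its axis 108 mm above the tip; z points to its top. The grip, 16 mm thick, runs from 75 to 145 mm above the tip; below it a 25 mm wide collar (70 to 75 mm), above it a 19 mm wide cap. At the start the punch hangs upright in its socket, collar on the tower's top.
- punch_tip (a point): Lower end of the punch's tip rod, on its axis; 70 mm below the socket's mouth at the start. The rod is 6 mm thick and sticks out 17 mm, its last 4 mm tapered; above it a cone, then a 16 mm thick shank up to the collar. Pressed on, the rod slides up into the handle and springs back when lifted.
- punch_hammer (a point): Middle of the hammer hidden in the punch: 7 mm above punch_grip at rest, 15 mm above it while snapped. Pressing the tip: it gives from about 5 N, the force grows 1 N per mm to about 12 N, some 8 mm in; then the spring snaps and the force drops at once to about 6 N; pushed on it grows 1 N per mm until, about 13 mm in, the punch's hard nose strikes the blank.
- rest: Dark steel work rest, 130 x 150 mm, fixed; origin on the bench below its centre. Its screw table carries the aluminium bracket blank, 50 mm along x, 120 mm along y, with an upturned edge on its +x side, 14 mm above its flat top. The table's height is unknown: the flat top lies 44 to 68 mm above the bench, and no reading tells where. It does not give way when pressed.
- rest_spot (a point): Point straight below the pilot dimple, 36 mm above the bench (not the dimple's height). The dimple is the smallest of the blank's three holes, at its middle: 9 mm across, 4 mm deep, flat floor, so a tip in it stands 40 to 64 mm above the bench. The other two holes (16 mm across, 40 mm to either side along y) are not used.
- dish: Glass dish with axle washers, 96 mm across, 30 mm high; origin under its centre. Leave it alone.
- wheel: Grey urethane skate wheel lying flat, 54 mm across, 34 mm high; origin under its centre. Leave it alone.
- skate_tool: Chrome T-shaped skate tool lying flat, 130 mm long, up to 20 mm high; origin under the middle of its stem. Leave it alone.
Mind the look-alikes: they are no part of the job. There is more than one size of the part that bears punch_grip; the job needs the smaller. Several things look just like the rest: the one meant starts nearest to the robot's base.

How it is judged (in metres and radians):
On the way, in this order (a step that is already met when the one before it is completed fails the run):
1. the punch is out of its socket, tip above the mouth (z of punch_tip in the frame of caddy_socket above 0.002 m), for 0.1 s.
2. the punch's spring has snapped with the tip in the dimple (within 4 mm of its axis) and the punch upright within 0.15 rad (z of punch_hammer in the frame of punch_grip above 0.0125 m and horizontal distance between punch_tip and rest_spot below 0.004 m and angle between punch_grip's own z axis and vertical below 0.15 rad and contact force between punch and rest above 1 N), for 0.05 s.
At the end, for the whole second after the job is handed in: The punch stands in its caddy socket, collar within 3 mm of the tower's top, upright within 0.1 rad, within 8 mm of the socket's axis, and the fingers do not touch it (z of punch_grip in the frame of caddy_socket below 0.041 m and horizontal distance between punch_grip and caddy_socket below 0.008 m and angle between punch_grip's own z axis and vertical below 0.1 rad and contact force between punch and the fingers below 0.05 N).
It fails at once if the punch is pushed against the blank or the rest with more than 20 N (contact force between punch and rest above 20 N).
It fails at once if the punch is pushed against the caddy with more than 20 N (contact force between punch and caddy above 20 N).
It fails at once if the punch is fired more than 6 mm away from the dimple's axis (z of punch_hammer in the frame of punch_grip above 0.0125 m and horizontal distance between punch_tip and rest_spot above 0.006 m).
It fails at once if the dish, the wheel or the skate tool is shifted by more than 20 mm (distance of any of dish, wheel, skate_tool from where it was at the start of the episode above 0.02 m).
It also fails if it takes over 64 s, if anything falls off the work surface, if the arm or the gripper's body presses on something with over 40 N, if the wrist force passes 120 N, or if a joint passes its speed limit or range.

### The arm

A 7-joint arm with a two-finger parallel gripper is mounted at the origin on the work surface. World frame = base frame: x ahead of the robot, y to its left, z up, the work surface at z = 0. Lengths are in m, angles in degrees, forces in N, time in s.
With the tool pointing down it reaches from about 0.425 to 0.875 m from the base axis. Payload 4.7 kg.
Tool frame: the origin (TCP) lies at the very end of the fingers, on their centre line; the grasp point (between the pads) lies 19 mm behind it (env.grip_point_offset is the distance from the TCP to the grasp point, in m); z points along the fingers, y is the line along which they close (so a half turn about z gives the same grasp; the last joint's range is limited). The gripper opens to 87 mm and grips with 3 to 60 N. Pads are 19 mm wide; open, the fingers measure 117 mm over their backs; the gripper's body (75 mm by 190 mm) begins 51 mm behind the grasp point.
Start: joints at [66.412, 18.392, -4.016, 83.108, 1.295, 78.541, -3.26], TCP at [0.268, -0.592, 0.223] pointing down, gripper open.
Joint ranges: [-163.93, 163.93], [-17.29, 119.83], [-79.2, 71.16], [3.27, 140.29], [-89.18, 269.18], [5.43, 117.66], [-154.24, 154.24]. Speed limits (degrees/s): [147.25, 147.25, 180, 180, 180, 180, 180].

### API

Orientations are given as [roll, pitch, yaw] about the fixed x, y, z axes, in that order (R = Rz(yaw) Ry(pitch) Rx(roll)).
In Python, from cell import env gives the robot as it stands.
- The arm moves only by the tool jog_arm, never from a script. Its argument "motion" is a list of rows, each an object of numbers: "x", "y", "z": the shift along the tool's x, y, z in cm; "ax", "ay", "az": the turn, a rotation vector about the tool's x, y, z in degrees. In form: [{"x": .., "y": .., "z": .., "ax": .., "ay": .., "az": ..}, ...]. A call has exactly 5 rows; each row shifts and turns the commanded pose from where the row before left it, along the tool's axes as they then stand; what a row does not reach is not made up. A row lasts 1/10 s, in which the tool goes at most 50 mm and 8.59 degrees, less where a joint would pass 70% of its speed; a pose out of reach is approached as far as the arm can. A call is refused whole if a number of a shift passes 5 or a number of a turn 8.59, either way. A call with a gripper value outside its range is refused whole. "claw" is the gripper command: -1 is shut, 1 is fully open, values between are in proportion, set as the call begins (left out, the last holds). The fingers move at their own pace and stop on an object; "squeeze" is the grip in N (left out, the last holds). Time passes only in rows, so rows that do not move let the fingers close, or fill a call up. It gives the time, the measured TCP pose, the force, the opening and the grip force at its end, in the units of the state.
- env.get_obs(): the state, without advancing time (a new reading comes with each control period).
- env.read_camera(name): name is "side" or "top" or "wrist"; returns the picture (384x512x3 uint8, red, green, blue); there is no depth.
- env.camera_params(name): a dict with "fx", "fy", "cx", "cy" (pixels), "extrinsics" (4x4, takes a point from world to camera coordinates). Camera axes: x right, y up, looking along -z (the intrinsics and any distortion apply to the point x, -y, -z); pixel columns grow to the right and rows downward; lengths in m; the calibration is good to about 2 mm. The wrist camera is an equidistant fisheye: a pixel r from the principal point sees the ray r / f radians off the axis. A picture is of the moment at which its call begins: read the wrist's pose just before it. camera_params takes no time and is no camera call; for the wrist camera it gives the pose at the moment of the call.
- env.sign_off(): hands the job in; it is judged then, once.
The state is a dict: "time_s": time; "qpos": joint angles; "joint_velocities": joint speeds; "effort": joint torques, N m; "tool_pos": TCP position; "tool_rot": TCP orientation; "force": force on the tool from outside, world axes, zero at the start; "wrist_torque": the same for the moment, N m; "grip_width": finger opening in m; "grasp_force": force on a finger pad.
Only numpy, scipy, OpenCV 4.12 (cv2) and the standard library are available. Lean on these libraries where they do the work, as an engineer would, in place of code of your own. Each camera call takes 0.05 s, during which the arm holds its last target. There are 200 camera calls.

## Working session

There is one attempt and no reset: what is moved stays moved. The work goes in short steps, Python scripts to look and compute and a tool call to move; the robot and the scene stay as the last step left them, time stands still between calls to the robot, and variables do not carry over. Pictures are saved under pics/ and viewed, at most 13 in all, crops included, and the job is handed in when it is done.

Besides the shell and the picture viewer there is one more tool, called by a JSON object that holds its "fn" and its "kwargs", one argument or row to a line. jog_arm: Moves the arm, as the interface text tells. Its arguments: {"type":"object","properties":{"motion":{"type":"array"},"claw":{"type":"number"},"squeeze":{"type":"number"}},"required":["motion"]}

```bash
ls; mkdir -p pics; cat > h.py <<'E'
import numpy as np, cv2
from cell import env
def snap(n,f):
    p=env.camera_params(n); im=env.read_camera(n); cv2.imwrite(f'pics/{f}.png',im[:,:,::-1]); np.save(f'pics/{f}.npy',p,allow_pickle=True); return im,p
def ray(p,u,v,wrist=False):
    E=np.array(p['extrinsics']); x=(u-p['cx'])/p['fx']; y=(v-p['cy'])/p['fy']
    if wrist:
        r=np.hypot(x,y); s=np.sin(r)/r if r>1e-9 else 1; d=np.array([x*s,-y*s,-np.cos(r)])
    else: d=np.array([x,-y,-1.])
    R=E[:3,:3]; return -R.T@E[:3,3], R.T@d
def onz(p,u,v,z,wrist=False):
    o,d=ray(p,u,v,wrist); return o+d*(z-o[2])/d[2]
def proj(p,X):
    E=np.array(p['extrinsics']); c=E[:3,:3]@X+E[:3,3]
    return p['cx']-p['fx']*c[0]/c[2], p['cy']+p['fy']*c[1]/c[2]
def load(f): return np.load(f'pics/{f}.npy',allow_pickle=True).item()
E
python3 - <<'E'
from h import *
a,p=snap('top','t0');b,q=snap('side','s0')
print({k:p[k] for k in p},{k:q[k] for k in q})
o=env.get_obs();print(o)
E
```

```text
pics
{'fx': 353.57624056305895, 'fy': 353.57624056305895, 'cx': 254.4360209758435, 'cy': 190.8027950512927, 'extrinsics': array([[ 0.01970895, -0.99964477,  0.01794108, -0.04230184],
       [ 0.98594386,  0.02241034,  0.16556713, -0.62334148],
       [-0.16591038,  0.01442574,  0.98603532, -0.84156483],
       [ 0.        ,  0.        ,  0.        ,  1.        ]])} {'fx': 353.39468415106705, 'fy': 353.39468415106705, 'cx': 253.5382819686136, 'cy': 186.80909867167193, 'extrinsics': array([[-8.83784561e-01, -4.67893038e-01,  9.77420711e-04,
         5.30509360e-01],
       [ 2.62375490e-01, -4.93858839e-01,  8.29012997e-01,
        -2.46844787e-01],
       [-3.87406702e-01,  7.32925339e-01,  5.59228482e-01,
        -5.79816991e-01],
       [ 0.00000000e+00,  0.00000000e+00,  0.00000000e+00,
         1.00000000e+00]])}
{'time_s': 0.1, 'qpos': array([66.41099075, 18.43422508, -4.01784317, 83.16604254,  1.2945998 ,
       78.54015741, -3.2619633 ]), 'joint_velocities': array([ 0.06842263, -0.07771735,  0.09322821, -0.17509185, -0.0415549 ,
        0.00328025, -0.106988  ]), 'effort': array([-5.33420334e-04, -4.92572558e+01, -4.06021597e-01, -3.13397849e+01,
       -6.41748821e-02,  3.95259995e-02,  6.71270527e-05]), 'tool_pos': array([ 0.26826978, -0.59153419,  0.22159423]), 'tool_rot': array([-1.79904791e+02,  4.21306964e-03,  2.43987164e+01]), 'force': array([ 0.54161628, -0.72421867,  0.01174322]), 'wrist_torque': array([ 0.01874783,  0.00502668, -0.02047467]), 'grasp_force': 0.0, 'grip_width': 0.08689136759420538}
```

View pics/t0.png

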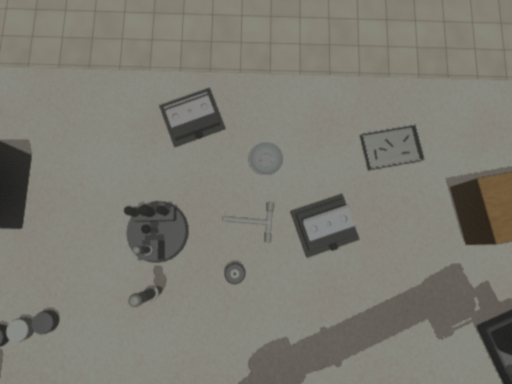

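View pics/s0.png

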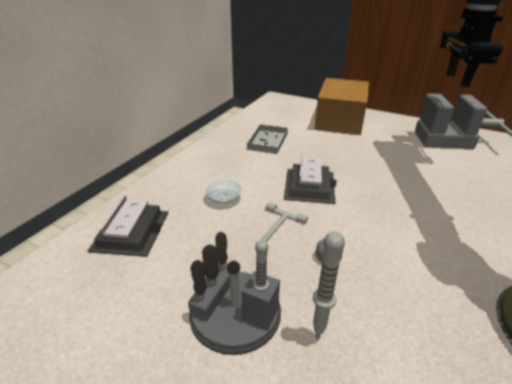

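Top view: the caddy is at (157,231), with the small punch in its tower at about (142,250). A bigger loose punch stands at (145,296). The rests are at (325,225) and (192,118). The dish is at (265,158), the wheel at (234,272) and the T-tool at (255,220). The side view shows the small punch in the tower, cap at (262,245), and the big one at (333,240).
Candidates: for the punch, the caddy one (142,250) or the larger loose one (145,296), so the caddy one. For the rest, (325,225) or (192,118), where the nearer to the base is (325,225).

```bash
python3 - <<'E'
from h import *
t=cv2.imread('pics/t0.png');s=cv2.imread('pics/s0.png')
f=lambda im,x,y,w,h:cv2.resize(im[y:y+h,x:x+w],(400,300),interpolation=cv2.INTER_CUBIC)
c=np.vstack([np.hstack([f(t,105,190,100,75),f(s,180,225,120,90)]),np.hstack([f(t,280,185,100,75),f(s,270,145,80,60)])])
c=np.clip(c.astype(float)*1.5,0,255).astype('uint8')
cv2.imwrite('pics/c0.png',c)
p=load('t0')
for n,u,v,z in [('restA',325,225,.06),('restB',192,118,.06),('caddybase',157,231,.02),('cap',140,251,.18),('wheel',234,272,.03),('dish',265,158,.02),('big',136,300,.2)]:
    X=onz(p,u,v,z);print(n,X.round(3),np.hypot(*X[:2]).round(3))
E
```

```text
restA [ 0.541 -0.205  0.06 ] 0.579
restB [0.81  0.136 0.06 ] 0.822
caddybase [0.52  0.218 0.02 ] 0.563
cap [0.47  0.209 0.18 ] 0.514
wheel [0.421 0.018 0.03 ] 0.422
dish [ 0.719 -0.056  0.02 ] 0.721
big [0.374 0.204 0.2  ] 0.426
```

View pics/c0.png

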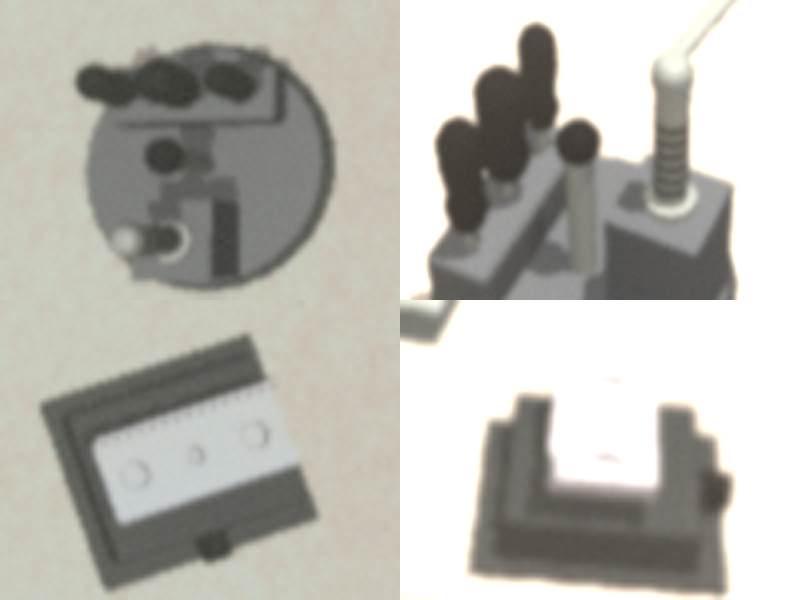

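The close crop confirms it: the small punch stands in the caddy tower with its collar ring at top-view (146,250), and the caddy's y axis lies along the image horizontal. The dimple is at about (329,224) on the nearer rest. Next I triangulate.

```bash
cat >> h.py <<'E'
def tri(rs):
    A=0;b=0
    for o,d in rs:
        d=d/np.linalg.norm(d);P=np.eye(3)-np.outer(d,d);A=A+P;b=b+P@o
    return np.linalg.solve(A,b)
E
python3 - <<'E'
from h import *
t=load('t0');s=load('s0')
print('cap',onz(t,137,250,.18),onz(s,261.6,246.6,.18),tri([ray(t,137,250),ray(s,261.6,246.6)]))
print('collar',onz(t,145.75,250,.097),onz(s,261.3,285,.097))
print('big',tri([ray(t,135,300),ray(s,333,240)]))
for z in(.044,.056,.068):print('dimple',onz(t,329.25,223.75,z),onz(s,270+206*.2,145+160*.2,z))
a=onz(t,280+135/4,185+175/4,.056);b=onz(t,280+257/4,185+135/4,.056);print('blank y dir',np.degrees(np.arctan2(*(a-b)[1::-1])))
a=onz(t,105+120/4,190+123/4,.05);b=onz(t,105+275/4,190+123/4,.05);print('caddy y dir',np.degrees(np.arctan2(*(a-b)[1::-1])))
w,p=snap('wrist','w0');print(np.linalg.inv(p['extrinsics']).round(3),p['fx'],p['cx'],p['cy'],env.get_obs()['tool_pos'],env.grip_point_offset)
E
```

```text
cap [0.47157081 0.21581583 0.18      ] [0.46979441 0.22254367 0.18      ] [0.47186078 0.21754725 0.17479656]
collar [0.4715047  0.22116419 0.097     ] [0.47022172 0.22019956 0.097     ]
big [0.37652661 0.20173789 0.21565088]
dimple [ 0.54553917 -0.21954842  0.044     ] [ 0.53533052 -0.19234435  0.044     ]
dimple [ 0.54459848 -0.21680565  0.056     ] [ 0.52972322 -0.17392149  0.056     ]
dimple [ 0.5436578  -0.21406288  0.068     ] [ 0.52411592 -0.15549864  0.068     ]
blank y dir 109.06538301704086
caddy y dir 91.21383488668019
[[ 0.413  0.869  0.271  0.343]
 [-0.911  0.395  0.121 -0.557]
 [-0.002 -0.297  0.955  0.384]
 [ 0.     0.     0.     1.   ]] 297.3186396354542 254.42585345571072 194.89249678976933 [ 0.26829093 -0.59160745  0.22173474] 0.0187
```

{"fn": "jog_arm", "kwargs": {
  "motion": [
    {"z": -2, "az": 8.1},
    {"z": -2, "az": 8.1},
    {"z": -1, "az": 8.1},
    {"x": 2.5, "y": -4},
    {"x": 2.5, "y": -4}
  ],
  "claw": 1
}}

```text
$.motion[0]: bad value
```

{"fn": "jog_arm", "kwargs": {
  "motion": [
    {"x": 2.6, "y": -4.1},
    {"x": 2.6, "y": -4.1},
    {"x": 2.6, "y": -4.1},
    {"x": 2.6, "y": -4.1},
    {"x": 2.6, "y": -4.1}
  ]
}}

```text
$.motion[0]: bad value
```

{"fn": "jog_arm", "kwargs": {
  "motion": [
    {"x": 2.6, "y": -4.1},
    {"x": 2.6, "y": -4.1},
    {},
    {},
    {}
  ]
}}

```text
$.motion[0]: bad value
```

```bash
python3 - <<'E'
from h import *
print(env.get_obs()['tool_pos'],env.get_obs()['tool_rot'])
snap('wrist','w1')
E
```

```text
[ 0.26829093 -0.59160745  0.22173474] [-1.79919131e+02  4.84112025e-03  2.43990732e+01]
```

View pics/w1.png

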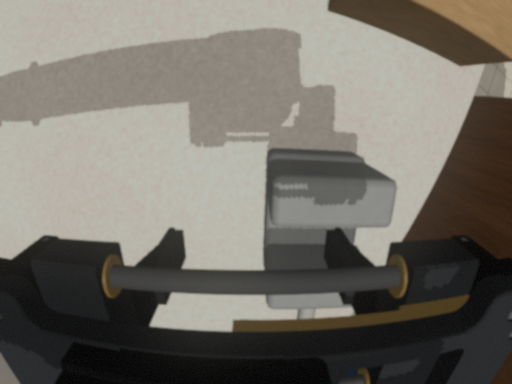

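The moves were refused, probably because every key is required, so this view is of the start pose: a vise below the fingers. I'll resend with all six keys.

{"fn": "jog_arm", "kwargs": {
  "motion": [
    {"x": 0, "y": 0, "z": -2, "ax": 0, "ay": 0, "az": 8.1},
    {"x": 0, "y": 0, "z": -2, "ax": 0, "ay": 0, "az": 8.1},
    {"x": 0, "y": 0, "z": -1, "ax": 0, "ay": 0, "az": 8.1},
    {"x": 2.5, "y": -4, "z": 0, "ax": 0, "ay": 0, "az": 0},
    {"x": 2.5, "y": -4, "z": 0, "ax": 0, "ay": 0, "az": 0}
  ],
  "claw": 1
}}

```text
time_s: 0.7
tool_pos: [0.3177, -0.512, 0.2724]
tool_rot: [180.0, 0.0, -0.1]
force: [1.7, 1.1, 0.2]
grip_width: 0.0867
grasp_force: 0.0
```

{"fn": "jog_arm", "kwargs": {
  "motion": [
    {"x": 2.6, "y": -4.1, "z": 0, "ax": 0, "ay": 0, "az": 0},
    {"x": 2.6, "y": -4.1, "z": 0, "ax": 0, "ay": 0, "az": 0},
    {"x": 2.6, "y": -4.1, "z": 0, "ax": 0, "ay": 0, "az": 0},
    {"x": 2.6, "y": -4.1, "z": 0, "ax": 0, "ay": 0, "az": 0},
    {"x": 2.6, "y": -4.1, "z": 0, "ax": 0, "ay": 0, "az": 0}
  ]
}}

```text
time_s: 1.2
tool_pos: [0.4486, -0.3048, 0.2726]
tool_rot: [180.0, -0.0, 0.1]
force: [1.2, -0.9, 0.5]
grip_width: 0.0868
grasp_force: 0.0
```

{"fn": "jog_arm", "kwargs": {
  "motion": [
    {"x": 2.6, "y": -4.1, "z": 0, "ax": 0, "ay": 0, "az": 0},
    {"x": 2.6, "y": -4.1, "z": 0, "ax": 0, "ay": 0, "az": 0},
    {"x": 0, "y": 0, "z": 0, "ax": 0, "ay": 0, "az": 0},
    {"x": 0, "y": 0, "z": 0, "ax": 0, "ay": 0, "az": 0},
    {"x": 0, "y": 0, "z": 0, "ax": 0, "ay": 0, "az": 0}
  ]
}}

```text
time_s: 1.7
tool_pos: [0.4991, -0.2259, 0.2723]
tool_rot: [180.0, 0.0, -0.0]
force: [1.0, -0.3, -0.0]
grip_width: 0.0874
grasp_force: 0.0
```

```bash
python3 - <<'E'
from h import *
print(env.get_obs()['tool_pos'],env.get_obs()['tool_rot'])
snap('wrist','w2')
E
```

```text
[ 0.49911207 -0.22590209  0.27233237] [ 1.79962670e+02  4.50839503e-02 -4.31640484e-03]
```

View pics/w2.png

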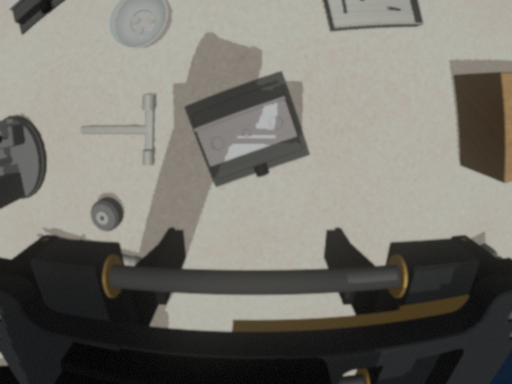

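The nearer rest is at (247,130) in the wrist view, with its dimple in shadow. I'll look closer once the punch is in hand. On to the caddy.

{"fn": "jog_arm", "kwargs": {
  "motion": [
    {"x": -0.3, "y": -4.9, "z": 0, "ax": 0, "ay": 0, "az": 0},
    {"x": -0.3, "y": -4.9, "z": 0, "ax": 0, "ay": 0, "az": 0},
    {"x": -0.3, "y": -4.9, "z": 0, "ax": 0, "ay": 0, "az": 0},
    {"x": -0.3, "y": -4.9, "z": 0, "ax": 0, "ay": 0, "az": 0},
    {"x": -0.3, "y": -4.9, "z": 0, "ax": 0, "ay": 0, "az": 0}
  ]
}}

```text
time_s: 2.25
tool_pos: [0.484, 0.0204, 0.2727]
tool_rot: [180.0, -0.0, -0.1]
force: [0.5, 0.6, 0.2]
grip_width: 0.087
grasp_force: 0.0
```

{"fn": "jog_arm", "kwargs": {
  "motion": [
    {"x": -0.3, "y": -4.9, "z": 0, "ax": 0, "ay": 0, "az": 0},
    {"x": -0.3, "y": -4.9, "z": 0, "ax": 0, "ay": 0, "az": 0},
    {"x": -0.3, "y": -4.9, "z": 0, "ax": 0, "ay": 0, "az": 0},
    {"x": -0.3, "y": -4.9, "z": 0, "ax": 0, "ay": 0, "az": 0},
    {"x": 0, "y": 0, "z": 0, "ax": 0, "ay": 0, "az": 0}
  ]
}}

```text
time_s: 2.75
tool_pos: [0.4701, 0.2231, 0.273]
tool_rot: [-179.8, 0.0, 0.6]
force: [-0.1, 0.9, 0.4]
grip_width: 0.0872
grasp_force: 0.0
```

```bash
python3 - <<'E'
from h import *
print(env.get_obs()['tool_pos'],env.get_obs()['tool_rot'])
w,p=snap('wrist','w3')
s,q=snap('side','s3');t,_=snap('top','t3')
E=p['extrinsics']
def pw(X):
    c=E[:3,:3]@X+E[:3,3]; r=np.hypot(c[0],c[1]); th=np.arctan2(r,-c[2]); return p['cx']+p['fx']*th*c[0]/r, p['cy']-p['fx']*th*c[1]/r
for X in ([.471,.219,.184],[.471,.219,.099]): print(pw(np.array(X)))
im=np.hstack([cv2.resize(w[120:320,150:400],(500,400)),cv2.resize(s[200:360,180:360],(300,267))[:0] if 0 else np.pad(cv2.resize(s[200:360,180:360],(300,267)),((0,133),(0,0),(0,0)))])
cv2.imwrite('pics/c3.png',im[:,:,::-1])
E
```

```text
[0.47010329 0.2231226  0.27298915] [-1.79750313e+02  1.00540560e-02  6.27019125e-01]
(np.float64(260.2395190041805), np.float64(198.37269253940482))
(np.float64(259.20009733749424), np.float64(175.798537740668))
```

View pics/c3.png

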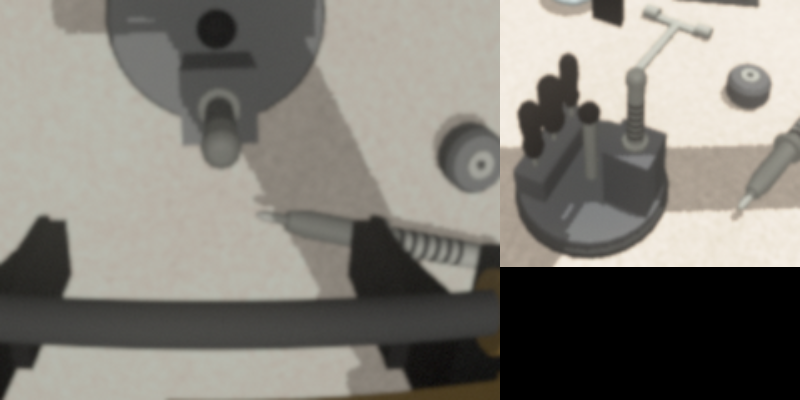

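The wrist crop shows the cap at (260,195) and the collar at (259,174), within 1–3 px of the prediction. The loose big punch had been standing unsupported and has tipped over near the caddy. It isn't part of the job.

```bash
python3 - <<'E'
from h import *
p=load('w3')
print(onz(p,260,195,.182,True),onz(p,259,174.5,.098,True))
s,_=snap('side','s4');t,_=snap('top','t4')
print(np.abs(s.astype(int)-cv2.imread('pics/s3.png')[:,:,::-1]).max(2)[280:,300:].max())
cv2.imwrite('pics/c4.png',np.hstack([cv2.resize(s,(400,300)),cv2.resize(t,(400,300))])[:,:,::-1])
E
```

```text
[0.4735088  0.21922745 0.182     ] [0.47231124 0.21924164 0.098     ]
42
```

View pics/c4.png

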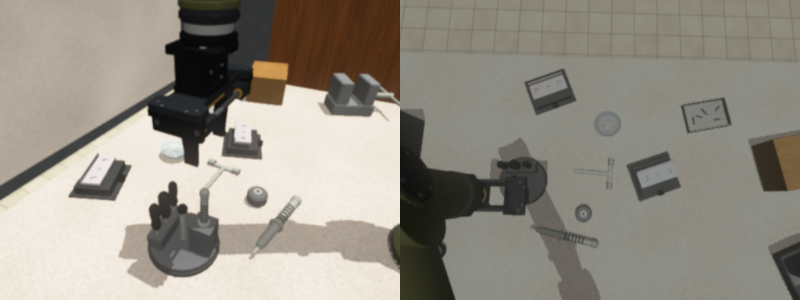

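The big punch is lying still at (565,236) in the right half, clear of the work. The small punch axis is at (0.472, 0.219). Descending.

{"fn": "jog_arm", "kwargs": {
  "motion": [
    {"x": 0.2, "y": 0.4, "z": 0, "ax": 0, "ay": 0, "az": 0},
    {"x": 0, "y": 0, "z": 2.5, "ax": 0, "ay": 0, "az": 0},
    {"x": 0, "y": 0, "z": 2.5, "ax": 0, "ay": 0, "az": 0},
    {"x": 0, "y": 0, "z": 0, "ax": 0, "ay": 0, "az": 0},
    {"x": 0, "y": 0, "z": 0, "ax": 0, "ay": 0, "az": 0}
  ]
}}

```text
time_s: 3.5
tool_pos: [0.4745, 0.2113, 0.2228]
tool_rot: [180.0, 0.0, -0.0]
force: [0.5, 0.1, 0.8]
grip_width: 0.0872
grasp_force: 0.0
```

{"fn": "jog_arm", "kwargs": {
  "motion": [
    {"x": -0.2, "y": -0.8, "z": 0, "ax": 0, "ay": 0, "az": 0},
    {"x": 0, "y": 0, "z": 3, "ax": 0, "ay": 0, "az": 0},
    {"x": 0, "y": 0, "z": 3, "ax": 0, "ay": 0, "az": 0},
    {"x": 0, "y": 0, "z": 3, "ax": 0, "ay": 0, "az": 0},
    {"x": 0, "y": 0, "z": 1.3, "ax": 0, "ay": 0, "az": 0}
  ]
}}

```text
time_s: 4.0
tool_pos: [0.4713, 0.2205, 0.1183]
tool_rot: [180.0, 0.1, 0.1]
force: [0.0, 0.5, -0.6]
grip_width: 0.0871
grasp_force: 0.0
```

{"fn": "jog_arm", "kwargs": {
  "motion": [
    {"x": 0, "y": 0, "z": 0, "ax": 0, "ay": 0, "az": 0},
    {"x": 0, "y": 0, "z": 0, "ax": 0, "ay": 0, "az": 0},
    {"x": 0, "y": 0, "z": 0, "ax": 0, "ay": 0, "az": 0},
    {"x": 0, "y": 0, "z": 0, "ax": 0, "ay": 0, "az": 0},
    {"x": 0, "y": 0, "z": 0, "ax": 0, "ay": 0, "az": 0}
  ],
  "claw": -1,
  "squeeze": 35
}}

```text
time_s: 4.5
tool_pos: [0.4727, 0.2205, 0.1204]
tool_rot: [-180.0, -0.1, 0.1]
force: [0.7, -0.5, 1.1]
grip_width: 0.0549
grasp_force: 0.0
```

{"fn": "jog_arm", "kwargs": {
  "motion": [
    {"x": 0, "y": 0, "z": 0, "ax": 0, "ay": 0, "az": 0},
    {"x": 0, "y": 0, "z": 0, "ax": 0, "ay": 0, "az": 0},
    {"x": 0, "y": 0, "z": 0, "ax": 0, "ay": 0, "az": 0},
    {"x": 0, "y": 0, "z": 0, "ax": 0, "ay": 0, "az": 0},
    {"x": 0, "y": 0, "z": 0, "ax": 0, "ay": 0, "az": 0}
  ]
}}

```text
time_s: 5.0
tool_pos: [0.4721, 0.22, 0.1195]
tool_rot: [180.0, 0.0, 0.1]
force: [-1.0, 0.4, 0.9]
grip_width: 0.0152
grasp_force: 35.3
```

Gripped at about 16 mm. The return pose is TCP (0.472, 0.220, 0.1195). Lifting straight up.

{"fn": "jog_arm", "kwargs": {
  "motion": [
    {"x": 0, "y": 0, "z": -1, "ax": 0, "ay": 0, "az": 0},
    {"x": 0, "y": 0, "z": -2, "ax": 0, "ay": 0, "az": 0},
    {"x": 0, "y": 0, "z": -2, "ax": 0, "ay": 0, "az": 0},
    {"x": 0, "y": 0, "z": -2, "ax": 0, "ay": 0, "az": 0},
    {"x": 0, "y": 0, "z": -1, "ax": 0, "ay": 0, "az": 0}
  ]
}}

```text
time_s: 5.5
tool_pos: [0.4727, 0.2209, 0.2016]
tool_rot: [-180.0, -0.1, 0.1]
force: [0.1, 0.8, -2.3]
grip_width: 0.0153
grasp_force: 35.0
```

{"fn": "jog_arm", "kwargs": {
  "motion": [
    {"x": 0, "y": 0, "z": -1, "ax": 0, "ay": 0, "az": 0},
    {"x": 0, "y": 0, "z": -1, "ax": 0, "ay": 0, "az": 0},
    {"x": 0, "y": 0, "z": -1, "ax": 0, "ay": 0, "az": 0},
    {"x": 0, "y": 0, "z": 0, "ax": 0, "ay": 0, "az": 0},
    {"x": 0, "y": 0, "z": 0, "ax": 0, "ay": 0, "az": 0}
  ]
}}

```text
time_s: 6.0
tool_pos: [0.472, 0.2203, 0.2293]
tool_rot: [180.0, 0.0, 0.1]
force: [0.3, -0.1, -2.3]
grip_width: 0.0152
grasp_force: 35.0
```

{"fn": "jog_arm", "kwargs": {
  "motion": [
    {"x": 0.5, "y": 3, "z": 0, "ax": 0, "ay": 0, "az": 0},
    {"x": 0.5, "y": 4.5, "z": 0, "ax": 0, "ay": 0, "az": 0},
    {"x": 0.5, "y": 4.5, "z": 0, "ax": 0, "ay": 0, "az": 0},
    {"x": 0.5, "y": 4.5, "z": 0, "ax": 0, "ay": 0, "az": 0},
    {"x": 0.5, "y": 4.5, "z": 0, "ax": 0, "ay": 0, "az": 0}
  ]
}}

```text
time_s: 6.5
tool_pos: [0.4969, 0.0086, 0.2289]
tool_rot: [180.0, 0.1, 0.1]
force: [1.4, 0.2, -2.4]
grip_width: 0.0157
grasp_force: 35.0
```

{"fn": "jog_arm", "kwargs": {
  "motion": [
    {"x": 0.5, "y": 4.5, "z": 0, "ax": 0, "ay": 0, "az": 0},
    {"x": 0.5, "y": 4.5, "z": 0, "ax": 0, "ay": 0, "az": 0},
    {"x": 0.5, "y": 4.5, "z": 0, "ax": 0, "ay": 0, "az": 0},
    {"x": 0.5, "y": 4.5, "z": 0, "ax": 0, "ay": 0, "az": 0},
    {"x": 0.3, "y": 4.5, "z": 0, "ax": 0, "ay": 0, "az": 0}
  ]
}}

```text
time_s: 7.0
tool_pos: [0.5205, -0.2162, 0.2286]
tool_rot: [-180.0, 0.1, 0.1]
force: [0.4, -0.0, -1.3]
grip_width: 0.015
grasp_force: 35.0
```

{"fn": "jog_arm", "kwargs": {
  "motion": [
    {"x": 0, "y": 0, "z": 0, "ax": 0, "ay": 0, "az": 0},
    {"x": 0, "y": 0, "z": 0, "ax": 0, "ay": 0, "az": 0},
    {"x": 0, "y": 0, "z": 0, "ax": 0, "ay": 0, "az": 0},
    {"x": 0, "y": 0, "z": 0, "ax": 0, "ay": 0, "az": 0},
    {"x": 0, "y": 0, "z": 0, "ax": 0, "ay": 0, "az": 0}
  ]
}}

```text
time_s: 7.5
tool_pos: [0.5211, -0.2132, 0.2296]
tool_rot: [180.0, -0.0, 0.2]
force: [0.4, 0.8, -2.2]
grip_width: 0.0154
grasp_force: 35.0
```

```bash
python3 - <<'E'
from h import *
print(env.get_obs()['tool_pos'],env.get_obs()['tool_rot'])
w,p=snap('wrist','w5');s,q=snap('side','s5');t,q=snap('top','t5')
a=cv2.resize(w[120:270,160:360],(800,600),interpolation=cv2.INTER_CUBIC)
a=np.clip(a*1.3,0,255).astype('uint8')
cv2.imwrite('pics/c5.png',a[:,:,::-1])
E
```

```text
[ 0.52106576 -0.21315483  0.22964239] [ 1.79993811e+02 -5.27600188e-03  2.30166414e-01]
```

View pics/c5.png

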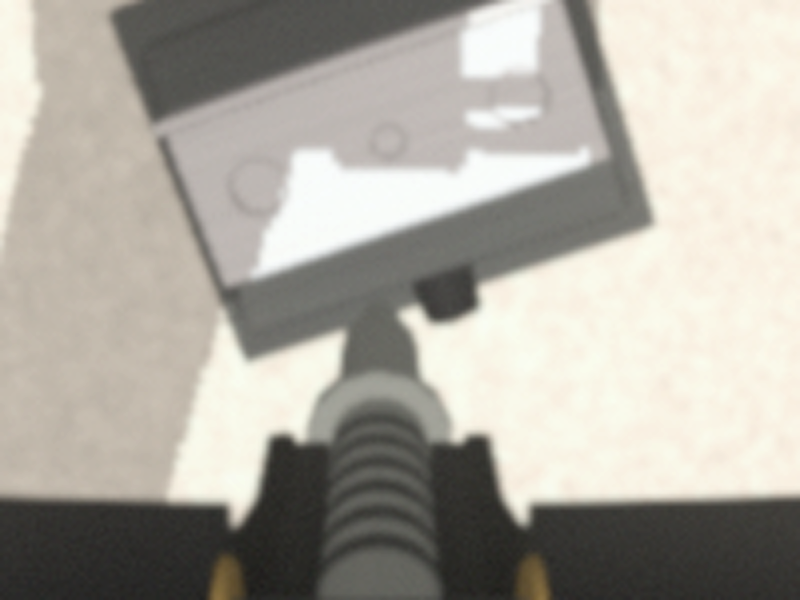

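The wrist crop shows the dimple at full-image (257,155.3), with the big holes at (224,166.5) and (290,144) symmetric about it. The punch tip is at about (254,196).

```bash
cat >> h.py <<'E'
def pw(p,X):
    E=p['extrinsics'];c=E[:3,:3]@np.array(X)+E[:3,3]; r=np.hypot(c[0],c[1]); th=np.arctan2(r,-c[2]); return (p['cx']+p['fx']*th*c[0]/r).round(1), (p['cy']-p['fx']*th*c[1]/r).round(1)
E
python3 - <<'E'
from h import *
p=load('w5');t=load('t0')
for z in(.044,.05,.056,.062,.068):
    A=onz(p,224.25,166.5,z,True);B=onz(p,290.25,144.25,z,True)
    a=onz(t,313.75,228.75,z);b=onz(t,344.25,218.75,z)
    print(z,np.linalg.norm(A-B).round(4),np.linalg.norm(a-b).round(4),onz(p,257,155.25,z,True).round(4),onz(t,329.25,223.75,z).round(4))
print(tri([ray(p,257,155.25,True),ray(t,329.25,223.75)]))
T=[.5211,-.2132]
for h in(.134,.151,.159,.204,.209): print(h,pw(p,[*T,h]))
E
```

```text
0.044 0.0829 0.0821 [ 0.5442 -0.2155  0.044 ] [ 0.5455 -0.2195  0.044 ]
0.05 0.0814 0.0816 [ 0.5452 -0.2154  0.05  ] [ 0.5451 -0.2182  0.05  ]
0.056 0.08 0.081 [ 0.5462 -0.2154  0.056 ] [ 0.5446 -0.2168  0.056 ]
0.062 0.0786 0.0804 [ 0.5472 -0.2153  0.062 ] [ 0.5441 -0.2154  0.062 ]
0.068 0.0771 0.0799 [ 0.5482 -0.2152  0.068 ] [ 0.5437 -0.2141  0.068 ]
[ 0.5453521  -0.21616153  0.05521332]
0.134 (np.float64(255.2), np.float64(197.0))
0.151 (np.float64(255.2), np.float64(203.0))
0.159 (np.float64(255.2), np.float64(206.1))
0.204 (np.float64(255.4), np.float64(227.9))
0.209 (np.float64(255.4), np.float64(230.9))
```

{"fn": "jog_arm", "kwargs": {
  "motion": [
    {"x": 1.2, "y": 0.1, "z": 1, "ax": 0, "ay": 0, "az": 0},
    {"x": 1.2, "y": 0.1, "z": 1, "ax": 0, "ay": 0, "az": 0},
    {"x": 0, "y": 0, "z": 1, "ax": 0, "ay": 0, "az": 0},
    {"x": 0, "y": 0, "z": 1, "ax": 0, "ay": 0, "az": 0},
    {"x": 0, "y": 0, "z": 0, "ax": 0, "ay": 0, "az": 0}
  ]
}}

```text
time_s: 8.15
tool_pos: [0.5431, -0.2162, 0.1876]
tool_rot: [-179.9, 0.2, 0.1]
force: [0.0, 0.4, -2.3]
grip_width: 0.0152
grasp_force: 35.0
```

{"fn": "jog_arm", "kwargs": {
  "motion": [
    {"x": 0, "y": 0, "z": 0.5, "ax": 0, "ay": 0, "az": 0},
    {"x": 0, "y": 0, "z": 0.5, "ax": 0, "ay": 0, "az": 0},
    {"x": 0, "y": 0, "z": 0, "ax": 0, "ay": 0, "az": 0},
    {"x": 0, "y": 0, "z": 0, "ax": 0, "ay": 0, "az": 0},
    {"x": 0, "y": 0, "z": 0, "ax": 0, "ay": 0, "az": 0}
  ]
}}

```text
time_s: 8.65
tool_pos: [0.545, -0.2166, 0.1799]
tool_rot: [180.0, -0.0, 0.1]
force: [0.2, -0.6, -1.7]
grip_width: 0.0155
grasp_force: 35.0
```

```bash
python3 - <<'E'
from h import *
T=env.get_obs()['tool_pos'];print(T,env.get_obs()['tool_rot'])
w,p=snap('wrist','w6')
for z in(.05,.056,.062): print(z,pw(p,[.546,-.2155,z]))
print('tip',pw(p,[T[0],T[1],T[2]-.0955]))
a=cv2.resize(w[130:250,180:340],(800,600),interpolation=cv2.INTER_CUBIC)
a=np.clip(a*1.2,0,255).astype('uint8')
cv2.imwrite('pics/c6.png',a[:,:,::-1])
E
```

```text
[ 0.54499914 -0.21661905  0.17992767] [ 1.79978860e+02 -3.26160176e-02  9.55403753e-02]
0.05 (np.float64(253.9), np.float64(185.9))
0.056 (np.float64(253.9), np.float64(187.5))
0.062 (np.float64(253.9), np.float64(189.2))
tip (np.float64(255.1), np.float64(197.1))
```

View pics/c6.png

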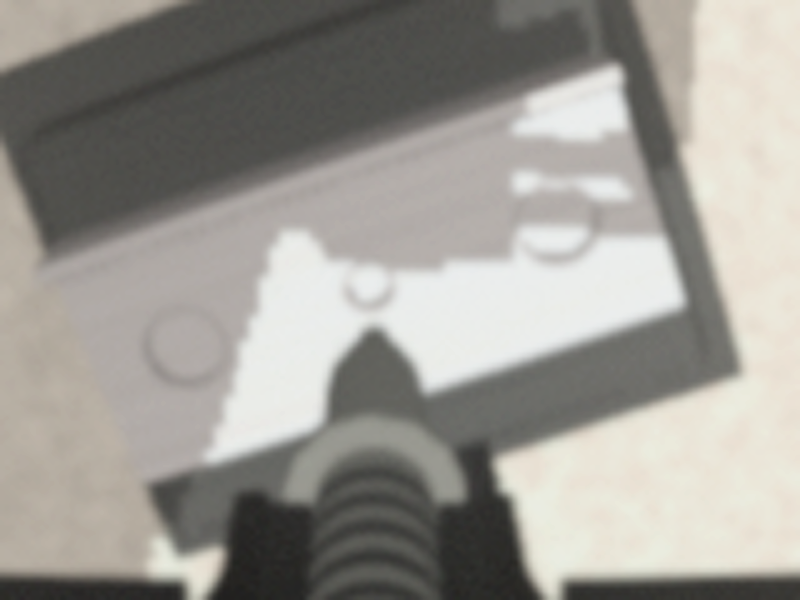

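The dimple is at (253.8,187.2), matching (0.546, −0.2155, 0.056), and the tip at (254.8,196) is where predicted. I'll make a small correction and start down.

{"fn": "jog_arm", "kwargs": {
  "motion": [
    {"x": 0.1, "y": -0.1, "z": 0, "ax": 0, "ay": 0, "az": 0},
    {"x": 0, "y": 0, "z": 0.5, "ax": 0, "ay": 0, "az": 0},
    {"x": 0, "y": 0, "z": 0.5, "ax": 0, "ay": 0, "az": 0},
    {"x": 0, "y": 0, "z": 0.5, "ax": 0, "ay": 0, "az": 0},
    {"x": 0, "y": 0, "z": 0, "ax": 0, "ay": 0, "az": 0}
  ]
}}

```text
time_s: 9.2
tool_pos: [0.545, -0.2153, 0.1632]
tool_rot: [-180.0, 0.1, 0.1]
force: [-0.1, -1.0, -1.5]
grip_width: 0.0154
grasp_force: 35.0
```

{"fn": "jog_arm", "kwargs": {
  "motion": [
    {"x": 0, "y": 0, "z": 0.2, "ax": 0, "ay": 0, "az": 0},
    {"x": 0, "y": 0, "z": 0.2, "ax": 0, "ay": 0, "az": 0},
    {"x": 0, "y": 0, "z": 0.1, "ax": 0, "ay": 0, "az": 0},
    {"x": 0, "y": 0, "z": 0, "ax": 0, "ay": 0, "az": 0},
    {"x": 0, "y": 0, "z": 0, "ax": 0, "ay": 0, "az": 0}
  ]
}}

```text
time_s: 9.7
tool_pos: [0.5459, -0.2156, 0.1596]
tool_rot: [180.0, -0.0, 0.1]
force: [0.4, -0.5, -2.2]
grip_width: 0.0154
grasp_force: 35.0
```

```bash
python3 - <<'E'
from h import *
o=env.get_obs();T=o['tool_pos'];print(T,o['tool_rot'],o['force'])
p=load('w6')
for z in (.05,.056,.062):print(z,np.linalg.norm(onz(p,217.4,199,z,True)-onz(p,291.4,174.4,z,True)),onz(p,253.8,187.2,z,True))
w,p=snap('wrist','w7')
print(pw(p,[.546,-.2155,.056]),'tip',pw(p,[T[0],T[1],T[2]-.0955]))
a=cv2.resize(w[165:225,220:300],(800,600),interpolation=cv2.INTER_CUBIC)
cv2.imwrite('pics/c7.png',a[:,:,::-1])
E
```

```text
[ 0.54587089 -0.2155529   0.15962051] [ 1.79991507e+02 -5.07124965e-03  9.69429422e-02] [ 0.37969824 -0.53919739 -2.15940066]
0.05 0.08030072109790312 [ 0.54463001 -0.21535712  0.05      ]
0.056 0.07865036397590053 [ 0.54632517 -0.21536679  0.056     ]
0.062 0.07700000685389793 [ 0.54802034 -0.21537646  0.062     ]
(np.float64(255.1), np.float64(194.3)) tip (np.float64(255.1), np.float64(197.1))
```

View pics/c7.png

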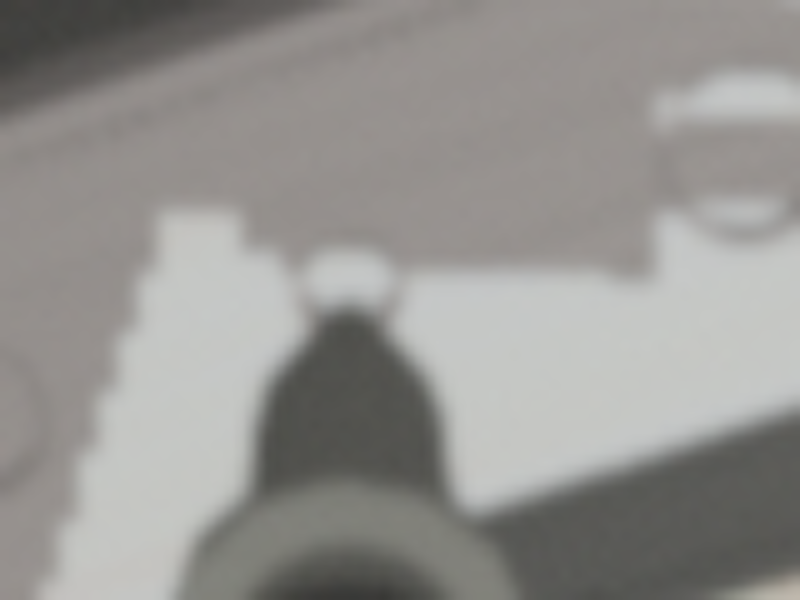

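The tip (254.8,196) lines up laterally with the dimple (254.7,194.5). Going down in small steps and watching the force.

{"fn": "jog_arm", "kwargs": {
  "motion": [
    {"x": 0, "y": 0, "z": 0.15, "ax": 0, "ay": 0, "az": 0},
    {"x": 0, "y": 0, "z": 0.15, "ax": 0, "ay": 0, "az": 0},
    {"x": 0, "y": 0, "z": 0.1, "ax": 0, "ay": 0, "az": 0},
    {"x": 0, "y": 0, "z": 0.1, "ax": 0, "ay": 0, "az": 0},
    {"x": 0, "y": 0, "z": 0, "ax": 0, "ay": 0, "az": 0}
  ]
}}

```text
time_s: 10.25
tool_pos: [0.5457, -0.2155, 0.1543]
tool_rot: [-180.0, 0.0, 0.1]
force: [-0.1, 0.3, -2.2]
grip_width: 0.0148
grasp_force: 35.0
```

{"fn": "jog_arm", "kwargs": {
  "motion": [
    {"x": 0, "y": 0, "z": 0.1, "ax": 0, "ay": 0, "az": 0},
    {"x": 0, "y": 0, "z": 0.1, "ax": 0, "ay": 0, "az": 0},
    {"x": 0, "y": 0, "z": 0.1, "ax": 0, "ay": 0, "az": 0},
    {"x": 0, "y": 0, "z": 0, "ax": 0, "ay": 0, "az": 0},
    {"x": 0, "y": 0, "z": 0, "ax": 0, "ay": 0, "az": 0}
  ]
}}

```text
time_s: 10.75
tool_pos: [0.5458, -0.2155, 0.1515]
tool_rot: [180.0, 0.0, 0.1]
force: [1.2, 1.1, -1.1]
grip_width: 0.0156
grasp_force: 35.0
```

{"fn": "jog_arm", "kwargs": {
  "motion": [
    {"x": 0, "y": 0, "z": 0.1, "ax": 0, "ay": 0, "az": 0},
    {"x": 0, "y": 0, "z": 0.1, "ax": 0, "ay": 0, "az": 0},
    {"x": 0, "y": 0, "z": 0.1, "ax": 0, "ay": 0, "az": 0},
    {"x": 0, "y": 0, "z": 0, "ax": 0, "ay": 0, "az": 0},
    {"x": 0, "y": 0, "z": 0, "ax": 0, "ay": 0, "az": 0}
  ]
}}

```text
time_s: 11.25
tool_pos: [0.5458, -0.2155, 0.1485]
tool_rot: [180.0, 0.0, 0.1]
force: [0.1, 0.2, -2.9]
grip_width: 0.0152
grasp_force: 35.0
```

{"fn": "jog_arm", "kwargs": {
  "motion": [
    {"x": 0, "y": 0, "z": 0.1, "ax": 0, "ay": 0, "az": 0},
    {"x": 0, "y": 0, "z": 0.1, "ax": 0, "ay": 0, "az": 0},
    {"x": 0, "y": 0, "z": 0.1, "ax": 0, "ay": 0, "az": 0},
    {"x": 0, "y": 0, "z": 0, "ax": 0, "ay": 0, "az": 0},
    {"x": 0, "y": 0, "z": 0, "ax": 0, "ay": 0, "az": 0}
  ]
}}

```text
time_s: 11.75
tool_pos: [0.5458, -0.2155, 0.1455]
tool_rot: [180.0, 0.0, 0.1]
force: [-0.3, 0.7, -1.7]
grip_width: 0.0152
grasp_force: 35.0
```

{"fn": "jog_arm", "kwargs": {
  "motion": [
    {"x": 0, "y": 0, "z": 0.1, "ax": 0, "ay": 0, "az": 0},
    {"x": 0, "y": 0, "z": 0.1, "ax": 0, "ay": 0, "az": 0},
    {"x": 0, "y": 0, "z": 0.1, "ax": 0, "ay": 0, "az": 0},
    {"x": 0, "y": 0, "z": 0, "ax": 0, "ay": 0, "az": 0},
    {"x": 0, "y": 0, "z": 0, "ax": 0, "ay": 0, "az": 0}
  ]
}}

```text
time_s: 12.25
tool_pos: [0.5462, -0.2156, 0.1432]
tool_rot: [180.0, -0.1, 0.1]
force: [-1.9, 0.4, 4.2]
grip_width: 0.0154
grasp_force: 35.0
```

Contact: about 6 N, roughly 1.3 mm in. Pressing on gently.

{"fn": "jog_arm", "kwargs": {
  "motion": [
    {"x": 0, "y": 0, "z": 0.1, "ax": 0, "ay": 0, "az": 0},
    {"x": 0, "y": 0, "z": 0.1, "ax": 0, "ay": 0, "az": 0},
    {"x": 0, "y": 0, "z": 0.1, "ax": 0, "ay": 0, "az": 0},
    {"x": 0, "y": 0, "z": 0, "ax": 0, "ay": 0, "az": 0},
    {"x": 0, "y": 0, "z": 0, "ax": 0, "ay": 0, "az": 0}
  ]
}}

```text
time_s: 12.75
tool_pos: [0.5463, -0.2156, 0.1403]
tool_rot: [180.0, -0.1, 0.1]
force: [-0.6, 0.2, 7.5]
grip_width: 0.0149
grasp_force: 35.0
```

{"fn": "jog_arm", "kwargs": {
  "motion": [
    {"x": 0, "y": 0, "z": 0.1, "ax": 0, "ay": 0, "az": 0},
    {"x": 0, "y": 0, "z": 0.1, "ax": 0, "ay": 0, "az": 0},
    {"x": 0, "y": 0, "z": 0, "ax": 0, "ay": 0, "az": 0},
    {"x": 0, "y": 0, "z": 0, "ax": 0, "ay": 0, "az": 0},
    {"x": 0, "y": 0, "z": 0, "ax": 0, "ay": 0, "az": 0}
  ]
}}

```text
time_s: 13.25
tool_pos: [0.5463, -0.2156, 0.1387]
tool_rot: [180.0, -0.1, 0.1]
force: [-2.9, 0.2, 8.8]
grip_width: 0.0153
grasp_force: 35.0
```

{"fn": "jog_arm", "kwargs": {
  "motion": [
    {"x": 0, "y": 0, "z": 0.05, "ax": 0, "ay": 0, "az": 0},
    {"x": 0, "y": 0, "z": 0.05, "ax": 0, "ay": 0, "az": 0},
    {"x": 0, "y": 0, "z": 0, "ax": 0, "ay": 0, "az": 0},
    {"x": 0, "y": 0, "z": 0, "ax": 0, "ay": 0, "az": 0},
    {"x": 0, "y": 0, "z": 0, "ax": 0, "ay": 0, "az": 0}
  ]
}}

```text
time_s: 13.75
tool_pos: [0.5464, -0.2157, 0.1379]
tool_rot: [180.0, -0.1, 0.1]
force: [-1.8, 0.6, 8.9]
grip_width: 0.0153
grasp_force: 35.0
```

{"fn": "jog_arm", "kwargs": {
  "motion": [
    {"x": 0, "y": 0, "z": 0.05, "ax": 0, "ay": 0, "az": 0},
    {"x": 0, "y": 0, "z": 0.05, "ax": 0, "ay": 0, "az": 0},
    {"x": 0, "y": 0, "z": 0, "ax": 0, "ay": 0, "az": 0},
    {"x": 0, "y": 0, "z": 0, "ax": 0, "ay": 0, "az": 0},
    {"x": 0, "y": 0, "z": 0, "ax": 0, "ay": 0, "az": 0}
  ]
}}

```text
time_s: 14.25
tool_pos: [0.5464, -0.2156, 0.1371]
tool_rot: [180.0, -0.1, 0.1]
force: [-3.2, 0.8, 11.1]
grip_width: 0.0152
grasp_force: 35.0
```

{"fn": "jog_arm", "kwargs": {
  "motion": [
    {"x": 0, "y": 0, "z": 0.05, "ax": 0, "ay": 0, "az": 0},
    {"x": 0, "y": 0, "z": 0.05, "ax": 0, "ay": 0, "az": 0},
    {"x": 0, "y": 0, "z": 0, "ax": 0, "ay": 0, "az": 0},
    {"x": 0, "y": 0, "z": 0, "ax": 0, "ay": 0, "az": 0},
    {"x": 0, "y": 0, "z": 0, "ax": 0, "ay": 0, "az": 0}
  ]
}}

```text
time_s: 14.75
tool_pos: [0.5467, -0.2158, 0.1349]
tool_rot: [180.0, -0.1, 0.1]
force: [1.7, -0.6, 4.5]
grip_width: 0.0155
grasp_force: 35.0
```

It snapped: the force dropped from about 13 to 6.5 N. Lifting straight up.

{"fn": "jog_arm", "kwargs": {
  "motion": [
    {"x": 0, "y": 0, "z": -0.5, "ax": 0, "ay": 0, "az": 0},
    {"x": 0, "y": 0, "z": -1, "ax": 0, "ay": 0, "az": 0},
    {"x": 0, "y": 0, "z": -2, "ax": 0, "ay": 0, "az": 0},
    {"x": 0, "y": 0, "z": -3, "ax": 0, "ay": 0, "az": 0},
    {"x": 0, "y": 0, "z": -3.5, "ax": 0, "ay": 0, "az": 0}
  ]
}}

```text
time_s: 15.25
tool_pos: [0.5439, -0.215, 0.2335]
tool_rot: [-179.9, 0.3, 0.1]
force: [0.9, -0.7, -2.5]
grip_width: 0.0148
grasp_force: 35.0
```

{"fn": "jog_arm", "kwargs": {
  "motion": [
    {"x": -0.7, "y": -4.3, "z": 0, "ax": 0, "ay": 0, "az": 0},
    {"x": -0.7, "y": -4.3, "z": 0, "ax": 0, "ay": 0, "az": 0},
    {"x": -0.7, "y": -4.3, "z": 0, "ax": 0, "ay": 0, "az": 0},
    {"x": -0.7, "y": -4.3, "z": 0, "ax": 0, "ay": 0, "az": 0},
    {"x": -0.7, "y": -4.3, "z": 0, "ax": 0, "ay": 0, "az": 0}
  ]
}}

```text
time_s: 15.75
tool_pos: [0.5088, 0.001, 0.2338]
tool_rot: [180.0, 0.2, 0.1]
force: [0.7, -0.0, -2.5]
grip_width: 0.0153
grasp_force: 35.0
```

{"fn": "jog_arm", "kwargs": {
  "motion": [
    {"x": -0.8, "y": -4.3, "z": 0, "ax": 0, "ay": 0, "az": 0},
    {"x": -0.8, "y": -4.3, "z": 0, "ax": 0, "ay": 0, "az": 0},
    {"x": -0.8, "y": -4.3, "z": 0, "ax": 0, "ay": 0, "az": 0},
    {"x": -0.8, "y": -4.3, "z": 0, "ax": 0, "ay": 0, "az": 0},
    {"x": -0.7, "y": -4.3, "z": 0, "ax": 0, "ay": 0, "az": 0}
  ]
}}

```text
time_s: 16.25
tool_pos: [0.4694, 0.2154, 0.234]
tool_rot: [179.9, 0.1, 0.1]
force: [0.7, 0.3, -2.4]
grip_width: 0.0153
grasp_force: 35.0
```

{"fn": "jog_arm", "kwargs": {
  "motion": [
    {"x": 0, "y": 0, "z": 0, "ax": 0, "ay": 0, "az": 0},
    {"x": 0, "y": 0, "z": 0, "ax": 0, "ay": 0, "az": 0},
    {"x": 0, "y": 0, "z": 0, "ax": 0, "ay": 0, "az": 0},
    {"x": 0, "y": 0, "z": 0, "ax": 0, "ay": 0, "az": 0},
    {"x": 0, "y": 0, "z": 0, "ax": 0, "ay": 0, "az": 0}
  ]
}}

```text
time_s: 16.75
tool_pos: [0.4714, 0.213, 0.2343]
tool_rot: [180.0, 0.0, -0.0]
force: [0.1, 1.1, -0.6]
grip_width: 0.0154
grasp_force: 35.0
```

{"fn": "jog_arm", "kwargs": {
  "motion": [
    {"x": 0.1, "y": -0.7, "z": 0, "ax": 0, "ay": 0, "az": 0},
    {"x": 0, "y": 0, "z": 1, "ax": 0, "ay": 0, "az": 0},
    {"x": 0, "y": 0, "z": 0.8, "ax": 0, "ay": 0, "az": 0},
    {"x": 0, "y": 0, "z": 0, "ax": 0, "ay": 0, "az": 0},
    {"x": 0, "y": 0, "z": 0, "ax": 0, "ay": 0, "az": 0}
  ]
}}

```text
time_s: 17.25
tool_pos: [0.4718, 0.2211, 0.2159]
tool_rot: [180.0, 0.1, 0.1]
force: [-0.2, 0.2, -2.2]
grip_width: 0.0152
grasp_force: 35.0
```

```bash
python3 - <<'E'
from h import *
T=env.get_obs()['tool_pos'];print(T,env.get_obs()['tool_rot'])
w,p=snap('wrist','w8')
print('mouth',pw(p,[.472,.2195,.094]),'tip',pw(p,[T[0],T[1],T[2]-.0955]))
a=cv2.resize(w[150:240,200:320],(800,600),interpolation=cv2.INTER_CUBIC)
cv2.imwrite('pics/c8.png',np.clip(a*1.5,0,255).astype('uint8')[:,:,::-1])
E
```

```text
[0.47177332 0.22114295 0.21592841] [1.79977423e+02 6.39987700e-02 9.67243584e-02]
mouth (np.float64(256.7), np.float64(188.6)) tip (np.float64(255.1), np.float64(196.9))
```

View pics/c8.png

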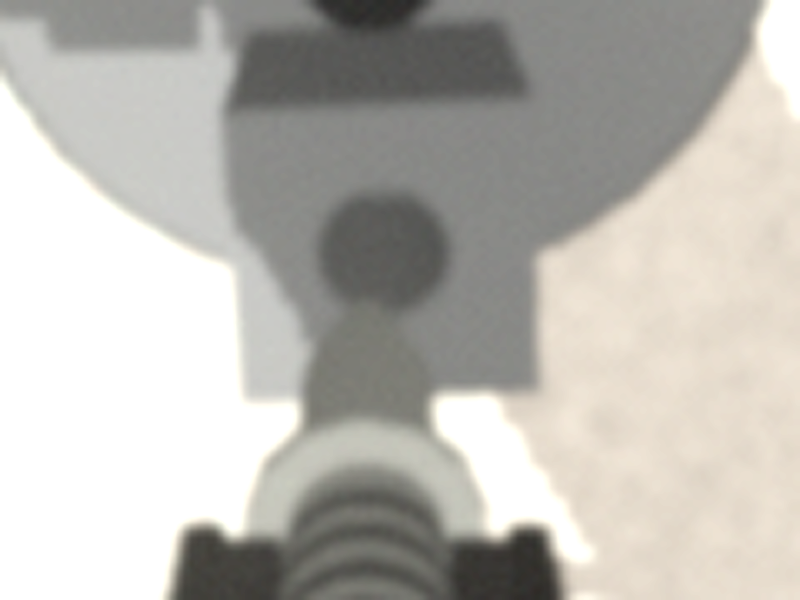

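The socket mouth is at (257.4,187.5) and the tip at about (255,196), so the tip is about 2 mm off along y. Correcting, then inserting.

{"fn": "jog_arm", "kwargs": {
  "motion": [
    {"x": 0.1, "y": 0.2, "z": 0, "ax": 0, "ay": 0, "az": 0},
    {"x": 0, "y": 0, "z": 0.8, "ax": 0, "ay": 0, "az": 0},
    {"x": 0, "y": 0, "z": 0.8, "ax": 0, "ay": 0, "az": 0},
    {"x": 0, "y": 0, "z": 0.8, "ax": 0, "ay": 0, "az": 0},
    {"x": 0, "y": 0, "z": 0, "ax": 0, "ay": 0, "az": 0}
  ]
}}

```text
time_s: 17.8
tool_pos: [0.472, 0.2188, 0.1907]
tool_rot: [179.9, 0.2, 0.1]
force: [-0.7, -1.0, -1.9]
grip_width: 0.0152
grasp_force: 35.0
```

{"fn": "jog_arm", "kwargs": {
  "motion": [
    {"x": 0, "y": 0, "z": 0.4, "ax": 0, "ay": 0, "az": 0},
    {"x": 0, "y": 0, "z": 0.4, "ax": 0, "ay": 0, "az": 0},
    {"x": 0, "y": 0, "z": 0.4, "ax": 0, "ay": 0, "az": 0},
    {"x": 0, "y": 0, "z": 0.4, "ax": 0, "ay": 0, "az": 0},
    {"x": 0, "y": 0, "z": 0, "ax": 0, "ay": 0, "az": 0}
  ]
}}

```text
time_s: 18.3
tool_pos: [0.4727, 0.2192, 0.1758]
tool_rot: [180.0, 0.1, 0.1]
force: [-0.7, 0.4, -1.9]
grip_width: 0.0152
grasp_force: 35.0
```

{"fn": "jog_arm", "kwargs": {
  "motion": [
    {"x": 0, "y": 0, "z": 0.3, "ax": 0, "ay": 0, "az": 0},
    {"x": 0, "y": 0, "z": 0.3, "ax": 0, "ay": 0, "az": 0},
    {"x": 0, "y": 0, "z": 0.3, "ax": 0, "ay": 0, "az": 0},
    {"x": 0, "y": 0, "z": 0.3, "ax": 0, "ay": 0, "az": 0},
    {"x": 0, "y": 0, "z": 0, "ax": 0, "ay": 0, "az": 0}
  ]
}}

```text
time_s: 18.8
tool_pos: [0.4728, 0.2192, 0.164]
tool_rot: [180.0, 0.0, 0.1]
force: [-0.0, 0.4, -2.9]
grip_width: 0.0151
grasp_force: 35.0
```

{"fn": "jog_arm", "kwargs": {
  "motion": [
    {"x": 0, "y": 0, "z": 0.3, "ax": 0, "ay": 0, "az": 0},
    {"x": 0, "y": 0, "z": 0.3, "ax": 0, "ay": 0, "az": 0},
    {"x": 0, "y": 0, "z": 0.3, "ax": 0, "ay": 0, "az": 0},
    {"x": 0, "y": 0, "z": 0.3, "ax": 0, "ay": 0, "az": 0},
    {"x": 0, "y": 0, "z": 0, "ax": 0, "ay": 0, "az": 0}
  ]
}}

```text
time_s: 19.3
tool_pos: [0.4728, 0.2192, 0.152]
tool_rot: [180.0, 0.1, 0.1]
force: [-0.5, -0.2, -2.3]
grip_width: 0.0157
grasp_force: 35.0
```

No side force. Continuing.

{"fn": "jog_arm", "kwargs": {
  "motion": [
    {"x": 0, "y": 0, "z": 0.4, "ax": 0, "ay": 0, "az": 0},
    {"x": 0, "y": 0, "z": 0.4, "ax": 0, "ay": 0, "az": 0},
    {"x": 0, "y": 0, "z": 0.4, "ax": 0, "ay": 0, "az": 0},
    {"x": 0, "y": 0, "z": 0.4, "ax": 0, "ay": 0, "az": 0},
    {"x": 0, "y": 0, "z": 0.4, "ax": 0, "ay": 0, "az": 0}
  ]
}}

```text
time_s: 19.8
tool_pos: [0.4731, 0.2193, 0.1321]
tool_rot: [180.0, 0.0, 0.1]
force: [-0.7, 0.3, -1.8]
grip_width: 0.0152
grasp_force: 35.0
```

{"fn": "jog_arm", "kwargs": {
  "motion": [
    {"x": 0, "y": 0, "z": 0.3, "ax": 0, "ay": 0, "az": 0},
    {"x": 0, "y": 0, "z": 0.3, "ax": 0, "ay": 0, "az": 0},
    {"x": 0, "y": 0, "z": 0.2, "ax": 0, "ay": 0, "az": 0},
    {"x": 0, "y": 0, "z": 0, "ax": 0, "ay": 0, "az": 0},
    {"x": 0, "y": 0, "z": 0, "ax": 0, "ay": 0, "az": 0}
  ]
}}

```text
time_s: 20.3
tool_pos: [0.4732, 0.2194, 0.1246]
tool_rot: [-180.0, -0.0, 0.1]
force: [-0.7, -0.3, -1.8]
grip_width: 0.0154
grasp_force: 35.0
```

{"fn": "jog_arm", "kwargs": {
  "motion": [
    {"x": 0, "y": 0, "z": 0.1, "ax": 0, "ay": 0, "az": 0},
    {"x": 0, "y": 0, "z": 0.1, "ax": 0, "ay": 0, "az": 0},
    {"x": 0, "y": 0, "z": 0.1, "ax": 0, "ay": 0, "az": 0},
    {"x": 0, "y": 0, "z": 0.1, "ax": 0, "ay": 0, "az": 0},
    {"x": 0, "y": 0, "z": 0, "ax": 0, "ay": 0, "az": 0}
  ]
}}

```text
time_s: 20.8
tool_pos: [0.473, 0.2193, 0.1203]
tool_rot: [180.0, 0.0, 0.1]
force: [-1.0, 0.1, -3.0]
grip_width: 0.0153
grasp_force: 35.0
```

{"fn": "jog_arm", "kwargs": {
  "motion": [
    {"x": 0, "y": 0, "z": 0.05, "ax": 0, "ay": 0, "az": 0},
    {"x": 0, "y": 0, "z": 0.05, "ax": 0, "ay": 0, "az": 0},
    {"x": 0, "y": 0, "z": 0, "ax": 0, "ay": 0, "az": 0},
    {"x": 0, "y": 0, "z": 0, "ax": 0, "ay": 0, "az": 0},
    {"x": 0, "y": 0, "z": 0, "ax": 0, "ay": 0, "az": 0}
  ]
}}

```text
time_s: 21.3
tool_pos: [0.4731, 0.2193, 0.1195]
tool_rot: [180.0, 0.0, 0.1]
force: [-0.0, -0.0, -0.3]
grip_width: 0.0152
grasp_force: 35.0
```

The collar is just touching. Releasing, then retreating straight up.

{"fn": "jog_arm", "kwargs": {
  "motion": [
    {"x": 0, "y": 0, "z": 0, "ax": 0, "ay": 0, "az": 0},
    {"x": 0, "y": 0, "z": 0, "ax": 0, "ay": 0, "az": 0},
    {"x": 0, "y": 0, "z": 0, "ax": 0, "ay": 0, "az": 0},
    {"x": 0, "y": 0, "z": 0, "ax": 0, "ay": 0, "az": 0},
    {"x": 0, "y": 0, "z": 0, "ax": 0, "ay": 0, "az": 0}
  ],
  "claw": 1
}}

```text
time_s: 21.8
tool_pos: [0.4732, 0.2194, 0.1196]
tool_rot: [-180.0, -0.0, 0.1]
force: [0.6, 0.0, -0.3]
grip_width: 0.0476
grasp_force: 0.0
```

{"fn": "jog_arm", "kwargs": {
  "motion": [
    {"x": 0, "y": 0, "z": 0, "ax": 0, "ay": 0, "az": 0},
    {"x": 0, "y": 0, "z": 0, "ax": 0, "ay": 0, "az": 0},
    {"x": 0, "y": 0, "z": 0, "ax": 0, "ay": 0, "az": 0},
    {"x": 0, "y": 0, "z": -1, "ax": 0, "ay": 0, "az": 0},
    {"x": 0, "y": 0, "z": -2, "ax": 0, "ay": 0, "az": 0}
  ]
}}

```text
time_s: 22.3
tool_pos: [0.472, 0.2189, 0.149]
tool_rot: [180.0, 0.2, 0.1]
force: [0.3, -0.1, 0.8]
grip_width: 0.084
grasp_force: 0.0
```

{"fn": "jog_arm", "kwargs": {
  "motion": [
    {"x": 0, "y": 0, "z": -3, "ax": 0, "ay": 0, "az": 0},
    {"x": 0, "y": 0, "z": -3, "ax": 0, "ay": 0, "az": 0},
    {"x": 0, "y": 0, "z": -3, "ax": 0, "ay": 0, "az": 0},
    {"x": 0, "y": 0, "z": -3, "ax": 0, "ay": 0, "az": 0},
    {"x": 0, "y": 0, "z": 0, "ax": 0, "ay": 0, "az": 0}
  ]
}}

```text
time_s: 22.8
tool_pos: [0.4752, 0.2208, 0.2747]
tool_rot: [-179.9, -0.5, 0.1]
force: [-0.1, 0.5, 0.7]
grip_width: 0.087
grasp_force: 0.0
```

```bash
python3 - <<'E'
from h import *
s,p=snap('side','s9')
o=cv2.imread('pics/s0.png')[:,:,::-1]
d=np.abs(s.astype(int)-o).max(2)
# cap/collar columns in the punch region: before vs after
for im in(o,s):
    print([np.round(float(im[r,250:275].astype(float).mean()),1) for r in(243,255,265,275,285)])
for n,(u,v,w,h) in dict(punch=(250,236,24,55),dish=(205,178,40,30),tool=(258,200,52,45)).items(): print(n,np.median(d[v:v+h,u:u+w]))
c=np.hstack([cv2.resize(i[170:350,160:360],(400,360)) for i in(o,s)])
cv2.imwrite('pics/c9.png',c[:,:,::-1]); print(env.get_obs()['time_s'],env.get_obs()['grip_width'])
E
```

```text
[np.float64(178.5), np.float64(149.5), np.float64(140.5), np.float64(112.9), np.float64(102.3)]
[np.float64(189.9), np.float64(179.6), np.float64(167.2), np.float64(129.5), np.float64(104.3)]
punch 24.0
dish 37.0
tool 38.0
22.85 0.08706974707791293
```

View pics/c9.png

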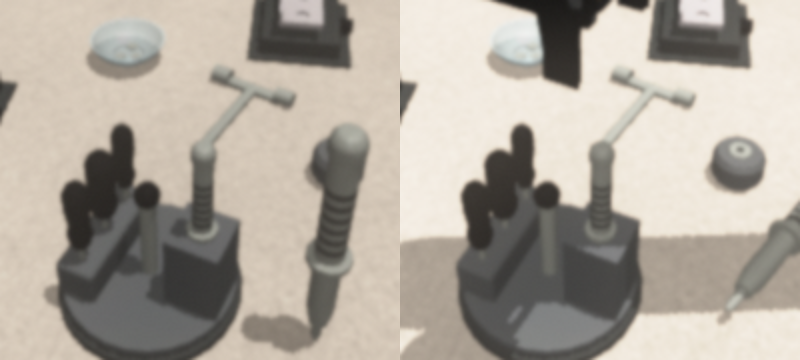

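Side by side, the punch is seated on its collar as at the start (cap (203,152) before, (601−400,152) after). The dish, wheel and tool are unmoved. Handing in.

```bash
python3 -c "
from cell import env
print(env.sign_off())"
```

```text
the job is handed in; nothing more can be done
None
```

I fired the punch in the dimple (force fell from about 13 N to 6.5 N at the snap), put it back in its caddy socket and handed the job in; no verdict was returned, and the dish, wheel and skate tool looked unmoved.

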